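# Pop open the blue sample warmer

## Task

The blue-lidded sample warmer is free and has to be opened for loading: press its hatch down gently with the closed fingertips on its white mark until the push-push latch lets go, take the finger away so that the hatch pops up, and see that it stays open. The yellow-lidded warmer is in use, so leave its hatch alone, and do not move or pick up anything on the bench.

Things in the scene. Friction and masses are not known exactly. Their poses are not given: they have to be found in the camera images.
- warmer_blue: sample warmer with a blue hatch: white box fixed to the bench, 130 mm deep (x) by 96 mm wide (y) by 72 mm high. Origin: centre of its underside. Its x axis points from the front (display window, colour band) to the back (hinge); z up. The hatch, 98 (x) by 78 mm (y), lies flush in its top, inside an 8 mm wide rim
- hatch_blue (a joint): blue hatch, hinged along y near the back of its warmer, 42 mm behind the middle and 66 mm up. 0 = shut and latched, negative = pressed in, positive = open (rad). A spring of about 2.5 N at the mark lifts it to about 0.95 rad, where it stays. Push-push latch: pressed in to -0.05 (about 4 mm at the mark) and let go, a shut hatch pops open; an open hatch pushed all the way down latches shut again. End stop at -0.095 (8 mm)
- hatch_blue_press (a point): centre of the round white mark, 20 mm across, on top of the blue hatch, 84 mm in front of its hinge; when shut, 72.6 mm above the bench. Moves with the hatch
- warmer_yellow: the other warmer, the same but with a yellow hatch; it stays shut. Origin and axes as for the blue one
- hatch_yellow (a joint): yellow hatch, works as the blue one; 0 = shut and latched
- hatch_yellow_press (a point): centre of the white mark on the yellow hatch
- vial_mid (a point): centre of a loose white vial with blue cap, 27 mm across, 62 mm high, upright in front of the warmers; a bystander
- dropper_mid (a point): half-way up a loose brown dropper bottle with black top, 33 mm across, 105 mm high, a bystander
- cap_mid (a point): centre of a loose white bottle cap, 52 mm across, 24 mm high, a bystander
- tape_mid (a point): centre of a loose roll of beige tape, 58 mm across, 19 mm high, a bystander
- jar_mid (a point): half-way up a loose white sample jar with red lid, 54 mm across, 69 mm high, a bystander

How it is judged (in metres and radians):
On the way, in this order (a step that is already met when the one before it is completed fails the run):
1. the fingers, within 30 mm of the white mark, press the blue hatch in (value of joint hatch_blue below -0.035 rad and contact force between the fingers and warmer_blue above 0.5 N and horizontal distance between the grasp point and hatch_blue_press below 0.03 m).
2. the blue hatch has popped up and stays open by itself for a second, untouched (value of joint hatch_blue above 0.75 rad and contact force between each of the arm, the fingers and warmer_blue below 0.1 N), for 1 s.
At the end, for the whole second after the job is handed in: The blue hatch stands open by itself, more than 0.75 rad (43 degrees), at rest; the yellow hatch is still shut and latched (within 0.03 rad); the loose things stand within 20 mm of where they were (value of joint hatch_blue above 0.75 rad and velocity of joint hatch_blue between -0.1 and 0.1 rad/s and value of joint hatch_yellow between -0.03 and 0.03 rad and distance of each of vial_mid, dropper_mid, cap_mid, tape_mid, jar_mid from where it was at the start of the episode below 0.02 m); the robot touches nothing.
It fails at once if the yellow hatch is pressed or opened (value of joint hatch_yellow below -0.03 rad or value of joint hatch_yellow above 0.03 rad).
It fails at once if the blue warmer is pressed with more than 45 N (contact force between any of the fingers, the arm and warmer_blue above 45 N).
It fails at once if a loose thing is shifted, knocked over or lifted by more than 20 mm (distance of any of vial_mid, dropper_mid, cap_mid, tape_mid, jar_mid from where it was at the start of the episode above 0.02 m).
It also fails if it takes over 32 s, if anything falls off the work surface, if the arm or the gripper's body presses on something with over 40 N, if the wrist force passes 120 N, or if a joint passes its speed limit or range.

## Robot

A 6-joint arm with a two-finger parallel gripper is mounted at the origin on a cart in front of the work surface, level with it; the furniture and walls round the work are solid. World frame = base frame: x ahead of the robot, y to its left, z up, the work surface at z = 0. Lengths are in mm, angles in rad, forces in N, time in s.
With the tool pointing down it reaches from about 275 to 725 mm from the base axis. Payload 5.6 kg.
Tool frame: the origin (TCP) lies midway between the tips of the shut fingers; the grasp point (between the pads) lies 19 mm behind it; z points along the fingers, x is the direction in which the jaws open and shut, and the axes are right-handed (so a half turn about z gives the same grasp; the last joint's range is limited). The gripper opens to 85 mm and grips with 20 to 120 N. Pads are 22 mm wide; open, the fingers measure 114 mm over their backs; the gripper's body (76 mm by 85 mm) begins 54 mm behind the grasp point. The pads swing forward as they close: fully open they stand 13 mm farther back than shut.
Start: joints at [-1.007, 0.255, 0.108, 0, -1.424, -0.285], TCP at [151.381, -528.75, 231.283] pointing down, gripper open.
Joint ranges: [-2.95, 2.95], [-1.21, 1.97], [-1.09, 1.5], [-2.87, 1.71], [-2.94, -0.07], [-3.05, 3.05]. Speed limits (rad/s): [2.57, 2.57, 3.14, 3.14, 3.14, 3.14].

## Interface

Orientations are given as a rotation vector (axis times angle).
In Python, from workcell import readout, grab_frame, get_calibration, arm gives the robot as it stands. The module is installed in compiled form; this text tells all that it offers.
- The arm moves only by the tool jog_arm, never from a script. Its argument "deltas" is text: rows parted by semicolons, each of 7 numbers parted by spaces: the shift along the tool's x, y, z in mm, then the turn, a rotation vector about the tool's x, y, z in degrees, then the finger opening in mm, from 0 to 85.4. In form: tx ty tz ax ay az hand; .... A call has 1 to 8 rows; each row is the pose to reach, as a shift and turn from the pose measured when the call began, along the tool's axes at that moment; what a row does not reach only later rows make up. A row lasts 1/12 s, in which the tool goes at most 41.7 mm and 7.16 degrees, less where a joint would pass 70% of its speed; a pose out of reach is approached as far as the arm can. A call with a gripper value outside its range is refused whole. The fingers move at their own pace and stop on an object; "grip_force" is the grip in N (left out, the last holds). Time passes only in rows, so rows that repeat a pose let the fingers close. It gives the time, the measured TCP pose, the force and the opening at its end, in the units of the state.
- readout.get_obs(): the state, without advancing time (a new reading comes with each control period).
- grab_frame(name): name is "scene" or "side" or "wrist"; returns (picture, depth): 384x512x3 uint8, blue, green, red; 384x512 float32, mm along the optical axis (not along the pixel's ray), 0 where there is no reading.
- get_calibration(name): a dict with "fovy" (degrees; the focal length in pixels is half the picture's height over the tangent of half this angle, whatever the lens; pixels are square), "cx", "cy" (the principal point, pixels), "position" and "orientation" of the camera in the world. Camera axes: x right, y up, looking along -z (the intrinsics and any distortion apply to the point x, -y, -z); pixel columns grow to the right and rows downward; lengths in mm; the calibration is good to about 2 mm. A picture is of the moment at which its call begins: read the wrist's pose just before it. get_calibration takes no time and is no camera call; for the wrist camera it gives the pose at the moment of the call.
- arm.job_done(): hands the job in, once; it reports no verdict.
The state is a dict: "t": time; "joint_pos": joint angles; "joint_vel": joint speeds; "joint_torque": joint torques, N m; "position": TCP position; "eef_rot": TCP orientation; "contact_force": force on the tool from outside, world axes, zero at the start; "moment": the same for the moment, N m; "width": finger opening in mm.
Only numpy, scipy, OpenCV 4.12 (cv2) and the standard library are available. Lean on these libraries where they do the work, as an engineer would, in place of code of your own. Each camera call takes 0.05 s, during which the arm holds its last target. There are 200 camera calls.

## Working session

There is one attempt and no reset: what is moved stays moved. The work goes in short steps, Python scripts to look and compute and a tool call to move; the robot and the scene stay as the last step left them, time stands still between calls to the robot, and variables do not carry over. Pictures are saved under pics/ and viewed, about 8 in all and at most 12, crops included, and the job is handed in when it is done.

Besides the shell and the picture viewer there is one more tool, called after "Request:" as a command line: name --argument value ..., lists and objects as JSON in quotes. jog_arm: Moves the arm, as the interface text tells. Its arguments: {"type":"object","properties":{"deltas":{"type":"string"},"grip_force":{"type":"number"}},"required":["deltas"]}

```bash
mkdir -p pics
cat > h.py <<'E'
import numpy as np, cv2
from scipy.spatial.transform import Rotation as R
from workcell import readout, grab_frame, get_calibration, arm
def cam(name):
    c=get_calibration(name); p,d=grab_frame(name); return c,p,d
def rot(o):
    o=np.array(o,float)
    return o if o.shape==(3,3) else (R.from_rotvec(o) if o.size==3 else R.from_quat(o)).as_matrix()
def ray(c,u,v):
    f=192/np.tan(np.radians(c['fovy'])/2)
    d=np.stack([(np.asarray(u)-c['cx'])/f,-(np.asarray(v)-c['cy'])/f,-np.ones(np.shape(u))],-1)
    return d@rot(c['orientation']).T
def onplane(c,u,v,z):
    d=ray(c,u,v);p=np.array(c['position']);return p+d*((z-p[2])/d[...,2])[...,None]
def bydepth(c,u,v,dep): return np.array(c['position'])+ray(c,u,v)*np.asarray(dep)[...,None]
E
python3 - <<'E'
from h import *
o=readout.get_obs();print({k:np.round(o[k],3) for k in('t','position','eef_rot','width')})
ims=[]
for n in('scene','side'):
    c,p,d=cam(n);print(n,c);np.savez(n,p=p,d=d);cv2.imwrite(f'pics/{n}0.png',p)
E
```

```text
{'t': np.float64(0.0), 'position': array([ 151.278, -528.281,  230.389]), 'eef_rot': array([-1.890e+00, -2.507e+00, -2.000e-03]), 'width': np.float64(85.061)}
scene {'fovy': 42.848564094564644, 'cx': 251.83483358128802, 'cy': 194.13147246428898, 'position': array([-107.22906583,  493.86598631, 1032.37398502]), 'orientation': array([ 0.40198461, -0.77645462, -2.12977572])}
side {'fovy': 50.91350948540836, 'cx': 250.5492664151174, 'cy': 190.33086150006412, 'position': array([-272.11064363,  515.13303302,  879.57433628]), 'orientation': array([ 0.49682172, -0.90981582, -1.94416518])}
```

View pics/scene0.png

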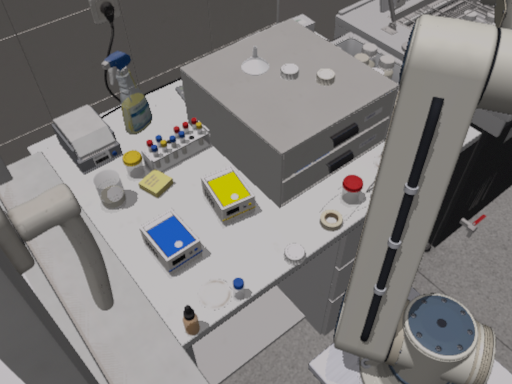

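View pics/side0.png

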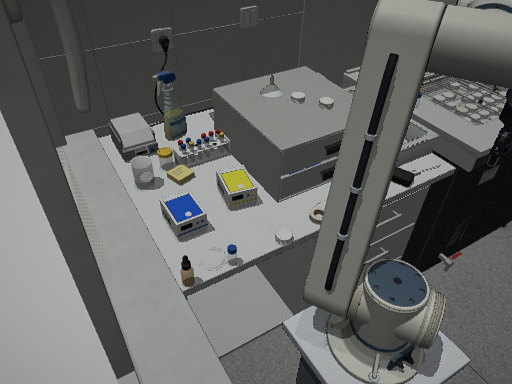

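The scene view shows the blue warmer at about (171,240) with its mark near (179,245), and the yellow one at (229,193) with its mark near (237,205). The vial is at (238,288), the dropper at (191,320), the cap at (295,253), the tape at (331,219) and the jar at (352,188). The side view agrees: blue is at (184,212) and yellow at (238,186).

Run:
```python
from h import *
for n in('scene','side'):
    c=get_calibration(n);z=np.load(n+'.npz');p,d=z['p'],z['d'];h=cv2.cvtColor(p,cv2.COLOR_BGR2HSV)
    for nm,lo,hi in(('blue',(105,180,100),(125,255,255)),('yel',(25,180,120),(35,255,255))):
        m=cv2.inRange(h,lo,hi);k,l,s,cc=cv2.connectedComponentsWithStats(m)
        i=1+np.argmax(s[1:,4]);cn=cv2.findContours((l==i).astype('u1'),0,1)[0][0]
        hull=cv2.convexHull(cn);full=np.zeros_like(m);cv2.drawContours(full,[hull],-1,255,-1)
        P=onplane(c,*hull[:,0].T.astype(float),72.)
        r=cv2.minAreaRect(P[:,:2].astype('f4'));print(n,nm,s[i,4],'rect',r)
        # mark: brightest hole pixels inside eroded hull
        hole=cv2.bitwise_and(cv2.erode(full,np.ones((3,3))),cv2.bitwise_not(((l==i)*255).astype('u1')))
        k2,l2,s2,c2=cv2.connectedComponentsWithStats(hole)
        for j in range(1,k2):
            if s2[j,4]>8: print('  hole',s2[j],c2[j].round(1),onplane(c,*c2[j],72.6).round(1),'byd',bydepth(c,*c2[j],d[int(c2[j][1]),int(c2[j][0])]).round(1))
    if n=='scene':
        for nm,u,v,zz in(('vial',238,284,62),('drop',189,310,105),('cap',295,253,24),('tape',331,219,15),('jar',352,184,69)): print(nm,onplane(c,float(u),float(v),zz).round(0))
```

```text
scene blue 912 rect ((572.018798828125, 233.59158325195312), (93.63407897949219, 76.00924682617188), 0.8452913761138916)
  hole [174 240  10   8  65] [178.2 243.5] [539.1 232.6  72.6] byd [540.9 231.9  69.9]
scene yel 732 rect ((606.0702514648438, 34.90559387207031), (75.78440856933594, 93.7792739868164), 80.72386932373047)
  hole [230 193   9   7  51] [234.2 196.1] [574.   39.8  72.6] byd [575.9  38.6  70. ]
vial [367. 184.  62.]
drop [361. 315. 105.]
cap [367.  11.  24.]
tape [ 392. -137.   15.]
jar [ 415. -227.   69.]
side blue 533 rect ((570.361572265625, 230.11688232421875), (93.73536682128906, 76.53060913085938), 0.11891885101795197)
  hole [185 211   7   6  36] [188.  213.5] [537.6 228.9  72.6] byd [536.4 229.3  73.8]
side yel 142 rect ((605.8900756835938, 31.607755661010742), (75.8297119140625, 90.77213287353516), 81.03868103027344)
  hole [224 171  27  19 281] [236.6 179.7] [604.   31.5  72.6] byd [607.3  29.7  69.5]
```

Run:
```python
from h import *
c=get_calibration('scene');z=np.load('scene.npz');d=z['d']
for nm,u,v in(('top left',190,88),('top front-near',282,125),('top right near',385,85),('bottom near',285,185),('topback',255,68),('mid',300,100)):
    print(nm,bydepth(c,float(u),float(v),d[v,u]).round(0))
o=readout.get_obs();M=rot(o['eef_rot']);print(M.round(3))
w=get_calibration('wrist');print('wristcam rel TCP in tool',(M.T@(w['position']-o['position'])).round(0),(M.T@rot(w['orientation'])).round(2))
for t in([330,-300,240],[400,100,240],[500,231,200],[538,231,130]): print(t,(M.T@(np.array(t)-o['position'])).round(0))
```

```text
top left [914. -61. 166.]
top front-near [ 588. -129.  210.]
top right near [ 534. -448.  212.]
bottom near [513. -80.  84.]
topback [ 803. -213.  226.]
mid [ 632. -228.  212.]
[[-0.275  0.961 -0.001]
 [ 0.961  0.275  0.002]
 [ 0.002 -0.    -1.   ]]
wristcam rel TCP in tool [   0.  -84. -143.] [[ 1.   -0.   -0.  ]
 [-0.   -0.95 -0.33]
 [-0.    0.33 -0.95]]
[330, -300, 240] [170. 235.  -9.]
[400, 100, 240] [536. 412.  -9.]
[500, 231, 200] [634. 544.  31.]
[538, 231, 130] [623. 581. 101.]
```

Request:
jog_arm --deltas "170 235 -20 0 0 0 0;170 235 -20 0 0 0 0;170 235 -20 0 0 0 0;170 235 -20 0 0 0 0;170 235 -20 0 0 0 0;170 235 -20 0 0 0 0;170 235 -20 0 0 0 0;170 235 -20 0 0 0 0" --grip_force 30

```text
t: 0.77
position: [333.9, -295.8, 251.0]
eef_rot: [-1.883, -2.514, -0.005]
contact_force: [0.1, -0.8, 0.6]
width: 0.1
```

Request:
jog_arm --deltas "362 173 5 0 0 0 0;362 173 5 0 0 0 0;362 173 5 0 0 0 0;362 173 5 0 0 0 0;362 173 5 0 0 0 0;362 173 5 0 0 0 0;362 173 5 0 0 0 0;362 173 5 0 0 0 0"

```text
t: 1.43
position: [385.4, 30.4, 247.8]
eef_rot: [-1.882, -2.515, -0.005]
contact_force: [1.5, -1.4, 1.0]
width: 0.1
```

Run:
```python
from h import *
o=readout.get_obs();M=rot(o['eef_rot']);print(o['position'].round(0),M.round(3))
print((M.T@(np.array([505,231,180])-o['position'])).round(0))
```

```text
[385.  30. 248.] [[-0.282  0.959  0.002]
 [ 0.959  0.282  0.003]
 [ 0.002  0.002 -1.   ]]
[159. 171.  69.]
```

Request:
jog_arm --deltas "159 171 65 0 0 0 0;159 171 65 0 0 0 0;159 171 65 0 0 0 0;159 171 65 0 0 0 0;159 171 65 0 0 0 0;159 171 65 0 0 0 0;159 171 65 0 0 0 0;159 171 65 0 0 0 0"

```text
t: 2.1
position: [504.5, 232.2, 181.2]
eef_rot: [-1.88, -2.515, 0.001]
contact_force: [-0.8, -0.4, 0.5]
width: 0.1
```

Run:
```python
from h import *
o=readout.get_obs();M=rot(o['eef_rot']);print(o['position'].round(1))
c,p,d=cam('wrist');cv2.imwrite('pics/w1.png',p)
h=cv2.cvtColor(p,cv2.COLOR_BGR2HSV);m=cv2.inRange(h,(105,150,80),(125,255,255))
k,l,s,cc=cv2.connectedComponentsWithStats(m);i=1+np.argmax(s[1:,4])
cn=max(cv2.findContours((l==i).astype('u1'),2,1)[0],key=cv2.contourArea)
print(s[i]);P=onplane(c,*cn[:,0].T.astype(float),72.);print(cv2.minAreaRect(P[:,:2].astype('f4')))
for q in cv2.findContours((l==i).astype('u1'),2,1)[0]:
    if cv2.contourArea(q)>60:
        r=cv2.minAreaRect(q);print(r,onplane(c,*r[0],72.6).round(1))
```

```text
[504.5 232.2 181.2]
[ 181  196  111  103 5335]
((569.8679809570312, 230.03240966796875), (97.40003967285156, 77.5950698852539), 0.5940257906913757)
((234.51947021484375, 254.005126953125), (91.4660873413086, 98.126953125), 14.782724380493164) [567.3 230.5  72.6]
((243.0, 223.5), (24.0, 23.0), 0.0) [536.8 229.8  72.6]
```

View pics/w1.png

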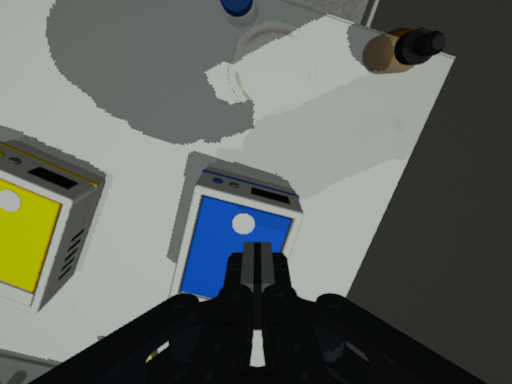

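The wrist view shows the white mark at (243,224), which gives (537,230) and agrees with both fixed cameras. I'll go above it next.

Request:
jog_arm --deltas "-11 30 30 0 0 0 0;-11 30 70 0 0 0 0;-11 30 90 0 0 0 0;-11 30 96 0 0 0 0;-11 30 96 0 0 0 0;-11 30 96 0 0 0 0"

```text
t: 2.65
position: [537.2, 229.4, 88.6]
eef_rot: [1.881, 2.515, 0.005]
contact_force: [0.0, 0.6, -0.1]
width: -0.3
```

Run:
```python
from h import *
o=readout.get_obs();print(o['position'],o['contact_force'],rot(o['eef_rot']).round(3))
```

```text
[537.18643964 229.35815331  88.64963301] [ 0.01259329  0.56599975 -0.09688417] [[-0.282  0.959  0.003]
 [ 0.959  0.282  0.002]
 [ 0.002  0.003 -1.   ]]
```

Request:
jog_arm --deltas "0 0 6 0 0 0 0;0 0 11 0 0 0 0;0 0 14 0 0 0 0;0 0 16 0 0 0 0;0 0 17 0 0 0 0;0 0 18 0 0 0 0;0 0 18 0 0 0 0"

```text
t: 3.23
position: [537.1, 229.4, 70.8]
eef_rot: [1.881, 2.515, 0.005]
contact_force: [-1.1, -0.1, 2.6]
width: 0.1
```

Request:
jog_arm --deltas "0 0 1 0 0 0 0;0 0 2 0 0 0 0;0 0 3 0 0 0 0;0 0 4 0 0 0 0;0 0 4 0 0 0 0;0 0 4 0 0 0 0"

```text
t: 3.73
position: [537.0, 229.4, 66.6]
eef_rot: [1.881, 2.516, 0.005]
contact_force: [-1.6, -0.6, 2.6]
width: -0.2
```

Request:
jog_arm --deltas "0 0 -15 0 0 0 0;3 -10 -45 0 0 0 0;11 -38 -75 0 0 0 0;22 -72 -100 0 0 0 0;28 -96 -130 0 0 0 0;28 -96 -150 0 0 0 0;28 -96 -150 0 0 0 0;28 -96 -150 0 0 0 0"

```text
t: 4.4
position: [437.2, 229.5, 217.8]
eef_rot: [1.88, 2.515, 0.011]
contact_force: [0.3, 0.2, -1.0]
width: -0.1
```

Request:
jog_arm --deltas "0 0 0 0 0 0 0;0 0 0 0 0 0 0;0 0 0 0 0 0 0;0 0 0 0 0 0 0;0 0 0 0 0 0 0;0 0 0 0 0 0 0;0 0 0 0 0 0 0;0 0 0 0 0 0 0"

```text
t: 5.07
position: [437.2, 229.5, 217.7]
eef_rot: [1.88, 2.515, 0.011]
contact_force: [-0.0, 0.3, 0.2]
width: -0.2
```

Request:
jog_arm --deltas "0 0 0 0 0 0 0;0 0 0 0 0 0 0;0 0 0 0 0 0 0;0 0 0 0 0 0 0;0 0 0 0 0 0 0;0 0 0 0 0 0 0;0 0 0 0 0 0 0;0 0 0 0 0 0 0"

```text
t: 5.73
position: [437.2, 229.5, 217.7]
eef_rot: [1.88, 2.515, 0.011]
contact_force: [-0.3, 0.4, 0.4]
width: 0.1
```

Run:
```python
from h import *
o=readout.get_obs();print(o['t'],o['position'],o['contact_force'])
c,p,d=cam('scene');c2,p2,d2=cam('side')
cv2.imwrite('pics/after.png',np.vstack([cv2.resize(p[130:350,120:400],(700,550))]))
h=cv2.cvtColor(p,cv2.COLOR_BGR2HSV);m=cv2.inRange(h,(105,150,80),(125,255,255));v,u=np.nonzero(m)
q=bydepth(c,u.astype(float),v.astype(float),d[v,u]);q=q[(abs(q[:,0]-580)<80)&(abs(q[:,1]-231)<60)]
print(len(q),q.min(0),q.max(0))
if len(q)>20:
    s=np.linalg.svd(q-q.mean(0),full_matrices=False)[2][2];print('tilt',np.arccos(abs(s[2])))
a=np.load('scene.npz')['p']
for nm,u,v in(('vial',238,286),('drop',190,318),('cap',295,253),('tape',331,219),('jar',352,188),('yel',229,193)):
    print(nm,cv2.absdiff(a,p)[v-10:v+11,u-10:u+11].mean().round(1))
```

```text
5.7333 [437.2229236  229.50800802 217.68551863] [-0.33659397  0.3543568   0.39830725]
10 [512.15076452 200.96271948  48.04799362] [608.17849958 274.49410076 142.91482333]
vial 29.8
drop 5.5
cap 19.4
tape 2.3
jar 35.9
yel 81.7
```

View pics/after.png

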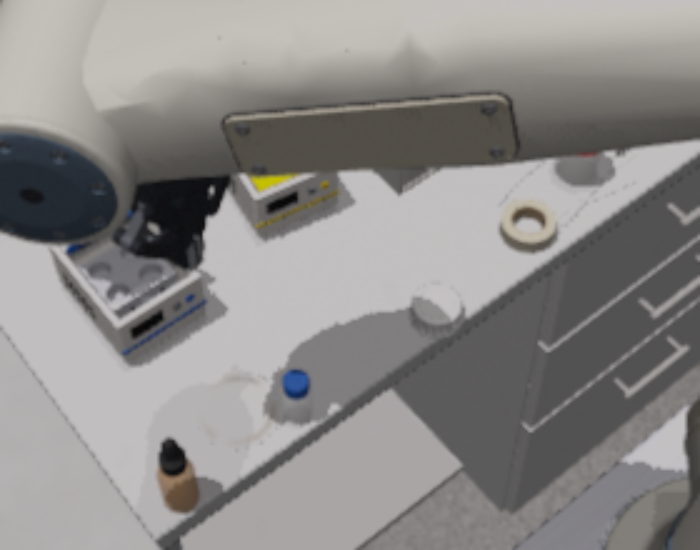

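The blue warmer stands open, with its wells visible at about (125,270) in this crop, and the bystanders look undisturbed. The arm hides the hatch, so I'll back away to measure it.

Request:
jog_arm --deltas "0 -30 -20 0 0 0 0;-178 -104 -30 0 0 0 0;-178 -104 -30 0 0 0 0;-178 -104 -30 0 0 0 0;-178 -104 -30 0 0 0 0;-178 -104 -30 0 0 0 0;-178 -104 -30 0 0 0 0;-178 -104 -30 0 0 0 0"

```text
t: 6.5
position: [387.6, 28.2, 246.8]
eef_rot: [1.884, 2.512, 0.012]
contact_force: [0.0, -0.8, -0.9]
width: -0.1
```

Request:
jog_arm --deltas "-315 -182 0 0 0 0 0;-315 -182 0 0 0 0 0;-315 -182 0 0 0 0 0;-315 -182 0 0 0 0 0;-315 -182 0 0 0 0 0;-315 -182 0 0 0 0 0;-315 -182 0 0 0 0 0;-315 -182 0 0 0 0 0"

```text
t: 7.17
position: [308.7, -296.0, 244.6]
eef_rot: [1.881, 2.513, 0.013]
contact_force: [2.0, -0.0, 0.1]
width: 0.1
```

Request:
jog_arm --deltas "0 0 0 0 0 0 0;0 0 0 0 0 0 0;0 0 0 0 0 0 0;0 0 0 0 0 0 0"

```text
t: 7.5
position: [309.5, -294.9, 244.5]
eef_rot: [1.879, 2.515, 0.014]
contact_force: [0.7, 0.2, -1.1]
width: -0.3
```

Run:
```python
from h import *
o=readout.get_obs();print(o['t'],o['position'],o['contact_force'],abs(o['joint_vel']).max())
c,p,d=cam('scene');c2,p2,d2=cam('side')
cv2.imwrite('pics/after2.png',cv2.resize(p[130:350,120:400],(700,550)))
a0=np.load('scene.npz')['p'];b0=np.load('side.npz')['p']
for c,p,d in((c,p,d),(c2,p2,d2)):
    h=cv2.cvtColor(p,cv2.COLOR_BGR2HSV);m=cv2.inRange(h,(105,150,60),(125,255,255));v,u=np.nonzero(m)
    q=bydepth(c,u.astype(float),v.astype(float),d[v,u]);q=q[(abs(q[:,0]-590)<60)&(abs(q[:,1]-231)<50)&(q[:,2]>64)]
    if len(q)>20:
        s=np.linalg.svd(q-q.mean(0),full_matrices=False)[2][2];print(len(q),q.min(0).round(),q.max(0).round(),'tilt',np.arccos(abs(s[2])))
for nm,u,v in(('vial',238,286),('drop',190,318),('cap',295,253),('tape',331,219),('jar',352,188),('yel',229,193)):
    t=a0[v-12:v+13,u-12:u+13];r=cv2.matchTemplate(p if 0 else cv2.imread('pics/after2.png')[:1,:1] if 0 else grab_frame('scene')[0][v-24:v+25,u-24:u+25],t,cv2.TM_CCOEFF_NORMED);_,mx,_,l=cv2.minMaxLoc(r);print(nm,round(mx,2),'shift px',l[0]-12,l[1]-12)
```

```text
7.5 [ 309.49790887 -294.85959333  244.45997956] [ 0.67224494  0.16035732 -1.05092277] 0.01232926473782415
95 [564. 197.  84.] [613. 274. 152.] tilt 0.9503619507421088
59 [562. 194.  78.] [614. 269. 150.] tilt 0.9519834276961434
vial 1.0 shift px 0 0
drop 1.0 shift px 0 0
cap 1.0 shift px 0 0
tape 0.99 shift px 0 0
jar 1.0 shift px 0 0
yel 1.0 shift px 0 0
```

View pics/after2.png

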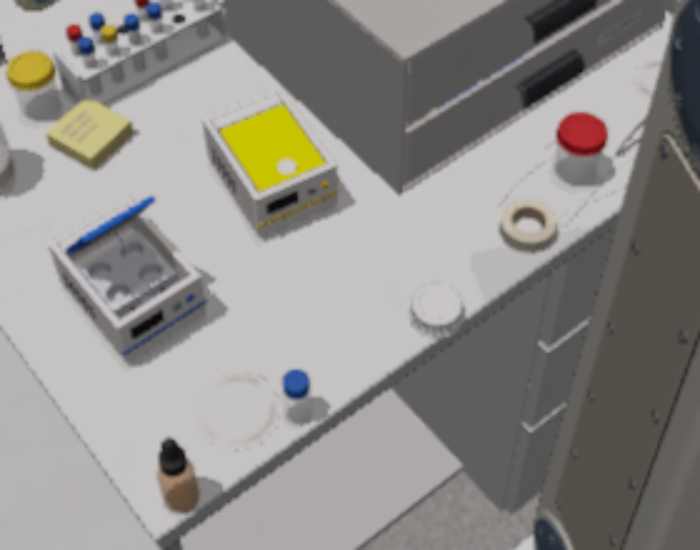

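The crop shows the blue hatch standing open, seen edge-on near (110,225), the yellow hatch shut, and the loose things where they were. I'll hand the job in.

```bash
python3 -c "
from h import *
print(arm.job_done())"
```

```text
the job is handed in; nothing more can be done
None
```

The blue warmer is open and the job is handed in. I pressed the white mark at about (537, 229) mm with the closed fingers, about 6 mm in and at a reading of about 2.6 N. Then I lifted and backed away, and the hatch popped up.

**Blue hatch:** it measured about 0.95 rad open in both fixed cameras at 7.5 s, roughly 3 s after the finger had left it.

**Yellow hatch and loose things:** in the scene camera the yellow warmer, vial, dropper, cap, tape and jar all showed 0 px shift against the start picture. The yellow hatch looked shut.

**Robot:** it stood clear and nearly at rest, with only noise-level force readings of about 1 N. An earlier check was blocked by the arm hiding the hatch, so I repeated it after moving away. No check disagreed.

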